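Stack three loaded stack-nest totes on the bench base

ROBOT

A 6-joint arm with a two-finger parallel gripper is mounted at the origin on the work surface; the furniture and walls round the work are solid. World frame = base frame: x ahead of the robot, y to its left, z up, the work surface at z = 0. Lengths are in m, angles in rad, forces in N, time in s.
With the tool pointing down it reaches from about 0.35 to 0.775 m from the base axis. Payload 7.3 kg.
Tool frame: the origin (TCP) lies at the very end of the fingers, on their centre line; the grasp point (between the pads) lies 19 mm behind it; z points along the fingers, y is the line along which they close (so a half turn about z gives the same grasp; the last joint's range is limited). The gripper opens to 92 mm and grips with 3 to 60 N. Pads are 19 mm wide; open, the fingers measure 130 mm over their backs; the gripper's body (75 mm by 190 mm) begins 47 mm behind the grasp point.
Start: joints at [-1.347, 0.342, 1.524, -0, 1.275, -0.146], TCP at [0.19, -0.49, 0.227] pointing down, gripper open.
Joint ranges: [-2.53, 2.53], [-0.77, 2.02], [0.04, 2.7], [-1, 4.14], [0.28, 2.66], [-3.11, 3.11]. Speed limits (rad/s): [2.57, 2.57, 3.14, 3.14, 3.14, 3.14].

INTERFACE

Orientations are given as [roll, pitch, yaw] about the fixed x, y, z axes, in that order (R = Rz(yaw) Ry(pitch) Rx(roll)).
In Python, from cell import observe, read_camera, get_calibration, hand_in, search_frame gives the robot as it stands.
- The arm moves only by the tool step_arm, never from a script. Its argument "commands" is a list of rows, each an object with "translation": the shift along the tool's x, y, z in mm, a list of three; "roll": the turn about the tool's z in rad. In form: [{"translation": [x, y, z], "roll": roll}, ...]. A call has 1 to 20 rows; each row shifts and turns the commanded pose from where the row before left it, along the tool's axes as they then stand; what a row does not reach is not made up. A row lasts 1/12 s, in which the tool goes at most 41.7 mm and 7.16 degrees, less where a joint would pass 70% of its speed; a pose out of reach is approached as far as the arm can. A call is refused whole if a number of a shift passes 41.7 or a number of a turn 0.125, either way. A call with a gripper value outside its range is refused whole. "fingers" is the opening, from 0 (shut) to 1 (fully open), set as the call begins (left out, the last holds). The fingers move at their own pace and stop on an object; "grip_force" is the grip in N (left out, the last holds). Time passes only in rows, so rows that do not move let the fingers close. It gives the time, the measured TCP pose, the force, the opening and the grip force at its end, in the units of the state.
- observe(): the state, without advancing time (a new reading comes with each control period).
- read_camera(name): name is "scene" or "top" or "wrist"; returns the picture (400x640x3 uint8, red, green, blue); there is no depth.
- get_calibration(name): a dict with "camera_matrix" (3x3 intrinsics, pixels), "world_from_camera" (4x4, takes a point from camera to world coordinates). Camera axes: x right, y up, looking along -z (the intrinsics and any distortion apply to the point x, -y, -z); pixel columns grow to the right and rows downward; lengths in m; the calibration is good to about 2 mm. The wrist camera is an equidistant fisheye: a pixel r from the principal point sees the ray r / f radians off the axis. A picture is of the moment at which its call begins: read the wrist's pose just before it. get_calibration takes no time and is no camera call; for the wrist camera it gives the pose at the moment of the call.
- hand_in(): hands the job in; it is judged then, once.
Trained networks look in the newest picture that a camera, given by its name, has taken for a name from the list of things; names that differ only in an ending like _2 or _b are one class to them, and where a whole thing is asked for, a point or a joint stands for the part that bears it (a point fixed in the world has none). Each returns a list of dicts, best first, with "confidence" (0 to 1); they miss things now and then, are a little off and sometimes report something else, mostly with a low value. They report only what shows in the picture. A call takes as long as a camera call.
- search_frame(camera, name): "at" ([x, y, z] in m, in world coordinates, good to about 4 mm: the middle of the surface that is visible of it).
The state is a dict: "time": time; "qpos": joint angles; "qvel": joint speeds; "joint_efforts": joint torques, N m; "tool_pos": TCP position; "tool_rot": TCP orientation; "contact_force": force on the tool from outside, world axes, zero at the start; "torque": the same for the moment, N m; "opening": finger opening in m; "grip_force": force on a finger pad.
Only numpy, scipy, OpenCV 4.12 (cv2) and the standard library are available. Lean on these libraries where they do the work, as an engineer would, in place of code of your own. Each camera call takes 0.05 s, during which the arm holds its last target. There are 200 camera calls.

TASK

Stack the three loaded parts totes on the empty tote that is fixed to the bench: the one with the big steel bushing first, the one with the tall brass bushing on that, and the one with the thin rusty spacer on top. Turn each tote so that its pull-tab end lies over the end without a tab of the tote below; then it stands level on the ledges inside the rim below instead of nesting down onto the parts. Set the totes down without dropping them, leave each part in its own tote, and do not disturb the tape roll, the screw tin or the pliers.

Things in the scene. Friction and masses are not known exactly. Their poses are not given: they have to be found in the camera images.
- base_center (a point): empty white tote, same shape, fixed on a dark 170 x 80 x 4 mm steel plate. Origin: tote's centre, half-way up, 26 mm above the bench; x along its length to the pull-tab end, z up. Every tote has 4 ledges inside the rim, 8 mm below the top; a tote turned end for end stands on them, 36 mm above the one below, centre to centre, its foot inside the rim with 5 mm play each side.
- tote_steel_center (a point): loose white plastic tote holding the big steel bushing; 150 (x) x 66 (y) x 44 mm high, 0.12-0.21 kg empty. Origin: tote's centre, half-way up; x along its length to the end with the pull tab (40 mm wide, sticks out 13 mm at the rim), y across, z up. Grip it across the 66 mm width at mid-length, by the rim: an upright band, the top 11 mm. Below it the walls taper to a 135 x 51 mm underside.
- tote_brass_center (a point): loose white plastic tote holding the tall brass bushing; 150 (x) x 66 (y) x 44 mm high, 0.12-0.21 kg empty. Origin: tote's centre, half-way up; x along its length to the end with the pull tab (40 mm wide, sticks out 13 mm at the rim), y across, z up. Same shape as the others. Facing the same way as the tote below, its side slots let it drop past the ledges and it nests too deep.
- tote_spacer_center (a point): loose white plastic tote holding the thin rusty spacer ring; 150 (x) x 66 (y) x 44 mm high, 0.12-0.21 kg empty. Origin: tote's centre, half-way up; x along its length to the end with the pull tab (40 mm wide, sticks out 13 mm at the rim), y across, z up. Same shape as the others. Rim wall 2.5 mm; rim band the top 11 mm, the place to grip, across the 66 mm.
- part_steel_center (a point): grey steel bushing, 42 mm diameter, 14 mm high, 0.08 kg, loose in its tote; origin at its centre, half-way up
- part_brass_center (a point): yellow brass bushing, 32 mm diameter, 28 mm high, 0.05 kg, loose in its tote; origin at its centre, half-way up
- part_spacer_center (a point): rusty brown spacer ring, 30 mm diameter, 10 mm high, 0.04 kg, loose in its tote; origin at its centre, half-way up
- tape_roll: roll of masking tape lying flat, 100 mm diameter, 25 mm high, origin at the centre of its underside; leave alone
- tin: round grey tin of screws, 69 mm diameter, 55 mm high, origin at the centre of its underside; leave alone
- pliers: pliers with blue handles lying flat, 60 x 163 x 15 mm, long way along its y, origin at the centre of its underside; leave alone

How it is judged:
By the outcome, as a careful person would: the job done as asked, in the order asked, and still so for the second after the job is handed in, with the robot touching nothing.
It also fails if it takes over 96 s, if anything falls off the work surface, if the arm or the gripper's body presses on something with over 40 N, if the wrist force passes 120 N, or if a joint passes its speed limit or range.

## Working session

There is one attempt and no reset: what is moved stays moved. The work goes in short steps, Python scripts to look and compute and a tool call to move; the robot and the scene stay as the last step left them, time stands still between calls to the robot, and variables do not carry over. Pictures are saved under pics/ and viewed, at most 14 in all, crops included, and the job is handed in when it is done.

Besides the shell and the picture viewer there is one more tool, called after "Emit:" as a command line: name --argument value ..., lists and objects as JSON in quotes. step_arm: Moves the arm, as the interface text tells. Its arguments: {"type":"object","properties":{"commands":{"type":"array"},"fingers":{"type":"number"},"grip_force":{"type":"number"}},"required":["commands"]}

```bash
ls; mkdir -p pics; python3 - <<'E'
from cell import *
import cv2,numpy as np
s=observe();print({k:np.round(v,3).tolist() for k,v in s.items()})
for n in ["top","scene"]:
    im=read_camera(n);cv2.imwrite(f"pics/{n}0.png",im[...,::-1])
    c=get_calibration(n);print(n,{k:np.round(v,3).tolist() for k,v in c.items()})
for n in ["base_center","tote_steel_center","part_steel_center","part_brass_center","part_spacer_center","tape_roll","tin","pliers"]:
    for cam in ["top","scene"]:
        print(n,cam,[(np.round(d["at"],3).tolist(),round(d["confidence"],2)) for d in search_frame(cam,n)][:5])
E
```

```text
pics
{'time': 0.0, 'qpos': [-1.347, 0.343, 1.525, -0.0, 1.275, -0.146], 'qvel': [0.0, -0.0, 0.001, 0.0, 0.0, 0.0], 'joint_efforts': [-0.001, -43.125, -24.422, 0.072, 0.056, -0.0], 'tool_pos': [0.19, -0.489, 0.226], 'tool_rot': [-3.14, -0.0, 0.37], 'contact_force': [0.105, 0.595, -0.143], 'torque': [0.009, 0.028, -0.019], 'grip_force': 0.0, 'opening': 0.092}
top {'camera_matrix': [[451.698, 0.0, 322.993], [0.0, 451.698, 192.13], [0.0, 0.0, 1.0]], 'world_from_camera': [[-0.01, 0.999, -0.038, 0.441], [-1.0, -0.01, -0.02, -0.007], [-0.02, 0.038, 0.999, 1.482], [0.0, 0.0, 0.0, 1.0]]}
scene {'camera_matrix': [[426.454, 0.0, 309.788], [0.0, 426.454, 202.284], [0.0, 0.0, 1.0]], 'world_from_camera': [[-0.803, 0.438, -0.404, 0.097], [-0.596, -0.602, 0.531, 0.574], [-0.011, 0.668, 0.745, 0.834], [0.0, 0.0, 0.0, 1.0]]}
base_center top [([0.532, 0.124, 0.008], 0.6)]
base_center scene [([0.532, 0.125, 0.008], 0.7)]
tote_steel_center top [([0.537, -0.107, 0.005], 0.94)]
tote_steel_center scene [([0.545, -0.114, 0.022], 0.8), ([0.312, 0.247, 0.013], 0.3)]
part_steel_center top []
part_steel_center scene [([0.54, -0.11, 0.018], 0.5)]
part_brass_center top [([0.439, 0.378, 0.027], 0.44)]
part_brass_center scene [([0.438, 0.382, 0.028], 0.7)]
part_spacer_center top []
part_spacer_center scene [([0.456, -0.341, 0.01], 0.46)]
tape_roll top [([0.714, 0.287, 0.02], 0.72)]
tape_roll scene [([0.711, 0.287, 0.021], 0.64), ([0.529, 0.125, 0.008], 0.19)]
tin top [([0.704, -0.276, 0.034], 0.81)]
tin scene [([0.706, -0.268, 0.037], 0.91)]
pliers top [([0.317, 0.247, 0.017], 0.78)]
pliers scene [([0.312, 0.248, 0.011], 0.66)]
```

```bash
python3 - <<'E'
import cv2
im=cv2.imread("pics/top0.png");print(im.shape)
cv2.imwrite("pics/top0c.png",cv2.resize(im[80:240,120:520],None,fx=2,fy=2,interpolation=cv2.INTER_CUBIC))
E
```

```text
(400, 640, 3)
```

View pics/top0c.png

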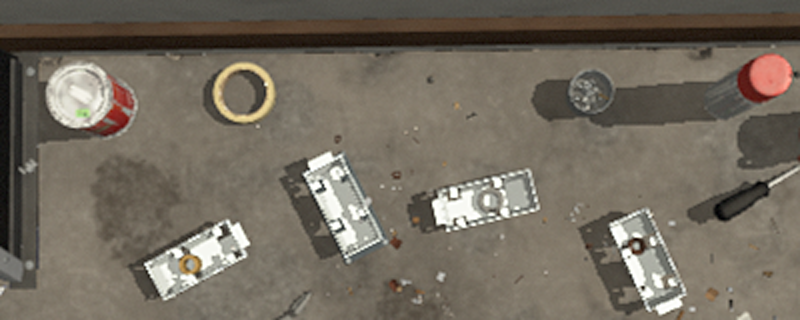

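View pics/scene0.png

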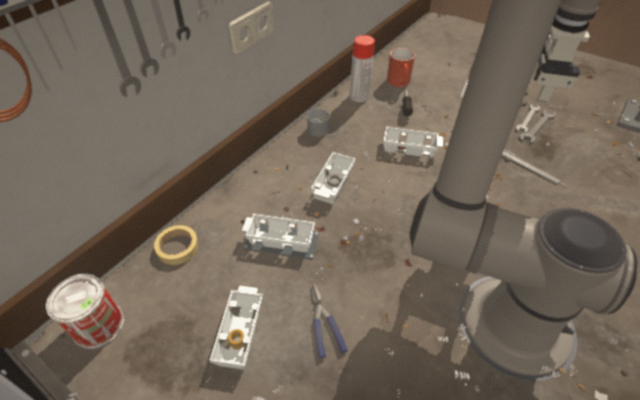

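The top view (crop at half scale, offset 120,80) shows the totes with these centres and tabs:
- **Base:** centre ≈(343,207), tab upper-left.
- **Steel:** centre (487,200), tab left.
- **Brass:** centre (197,260), tab upper-right.
- **Spacer:** centre (647,260), tab bottom.

Next I'll fit the rim-and-tab outline to each one.

```bash
cat > h.py <<'E'
import numpy as np,cv2
from cell import *
from scipy.optimize import minimize
def proj(c,P):
    T=np.linalg.inv(c["world_from_camera"]);p=P@T[:3,:3].T+T[:3,3]
    K=c["camera_matrix"];p=p*[1,-1,-1]
    return np.c_[K[0,0]*p[:,0]/p[:,2]+K[0,2],K[1,1]*p[:,1]/p[:,2]+K[1,2]]
def ray(c,u,v,z):
    K=c["camera_matrix"];W=c["world_from_camera"]
    d=W[:3,:3]@np.array([(u-K[0,2])/K[0,0],-(v-K[1,2])/K[1,1],-1]);o=W[:3,3]
    return o+d*(z-o[2])/d[2]
OUT=np.array([[-75,-33],[75,-33],[75,-20],[88,-20],[88,20],[75,20],[75,33],[-75,33]])/1000
def outline(p,z):
    c,s=np.cos(p[2]),np.sin(p[2]);return np.c_[OUT@np.array([[c,s],[-s,c]])+p[:2],np.full(8,z)]
def fit(im,c,p0,z,S=6,thr=150):
    u0=proj(c,np.array([[p0[0],p0[1],z]]))[0].astype(int)-40
    g=cv2.resize(im[u0[1]:u0[1]+80,u0[0]:u0[0]+80].min(2),None,fx=S,fy=S,interpolation=cv2.INTER_CUBIC)
    m=(g>thr).astype(np.uint8)
    m=cv2.morphologyEx(m,cv2.MORPH_CLOSE,np.ones((4*S,4*S)))
    n,l,st,_=cv2.connectedComponentsWithStats(m);l0=1+st[1:,4].argmax();m=(l==l0).astype(np.uint8)
    cs,_=cv2.findContours(m,0,1);m=cv2.drawContours(m*0,cs,-1,1,-1)
    def draw(p):
        q=((proj(c,outline(p,z))-u0+.5)*S-.5)
        return cv2.fillPoly(np.zeros_like(m),[np.round(q*16).astype(np.int32)],1,shift=4)
    f=lambda p:1-(m&draw(p)).sum()/(m|draw(p)).sum()
    best=min((minimize(f,np.r_[p0[:2],p0[2]+d],method="Nelder-Mead",options=dict(initial_simplex=np.r_[p0[:2],p0[2]+d]+np.array([[0,0,0],[.01,0,0],[0,.01,0],[0,0,.15]]))) for d in(-.1,.1,np.pi)),key=lambda r:r.fun)
    v=cv2.resize(im[u0[1]:u0[1]+80,u0[0]:u0[0]+80],None,fx=S,fy=S)[...,::-1].copy()
    q=((proj(c,outline(best.x,z))-u0+.5)*S-.5);cv2.polylines(v,[np.round(q).astype(int)],True,(0,0,255))
    cv2.drawContours(v,cs,-1,(0,255,0))
    return best.x,best.fun,v
E
python3 - <<'E'
from h import *
c=get_calibration("top");im=cv2.imread("pics/top0.png")[...,::-1]
px=dict(base=((343,207),(320,160),.048),steel=((487,200),(437,212),.044),brass=((197,260),(237,238),.044),spacer=((647,260),(667,305),.044))
vs=[]
for n,(a,b,z) in px.items():
    A=ray(c,a[0]/2+120,a[1]/2+80,z);B=ray(c,b[0]/2+120,b[1]/2+80,z)
    p,f,v=fit(im,c,np.array([A[0],A[1],np.arctan2(B[1]-A[1],B[0]-A[0])]),z)
    print(n,A.round(3),p.round(4),round(f,3));vs.append(v)
v=np.vstack([np.hstack(vs[:2]),np.hstack(vs[2:])]);cv2.imwrite("pics/fit0.png",cv2.resize(v,(600,600)))
E
```

```text
base [0.524 0.121 0.048] [0.5268 0.1211 0.4609] 0.059
steel [ 0.533 -0.108  0.044] [ 0.5334 -0.1103  1.7917] 0.033
brass [0.442 0.356 0.044] [ 0.4431  0.3581 -1.0841] 0.038
spacer [ 0.435 -0.36   0.044] [ 0.4372 -0.3603 -2.7271] 0.041
```

View pics/fit0.png

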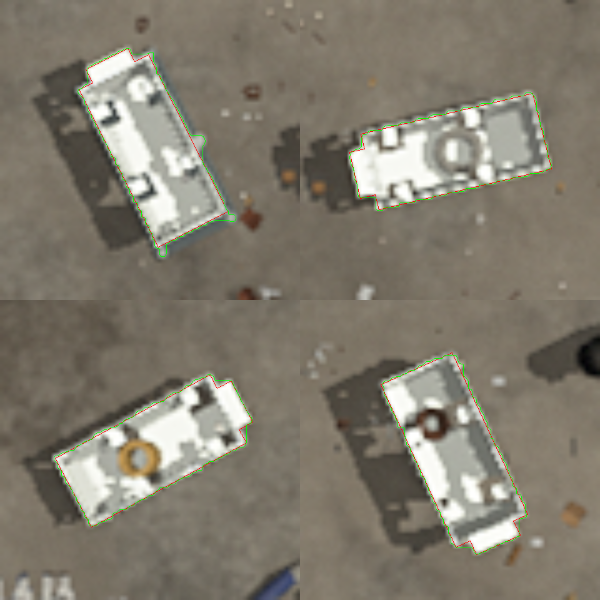

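All four fits are tight: the outlines match the rim and tab. Now I'll move over the steel tote.

Emit:
step_arm --commands '[{"translation": [0, 0, 0], "roll": -0.12}, {"translation": [0, 0, 0], "roll": -0.12}, {"translation": [0, 0, 0], "roll": -0.12}, {"translation": [0, 0, 0], "roll": -0.12}, {"translation": [0, 0, 0], "roll": -0.12}, {"translation": [0, 0, 0], "roll": -0.12}, {"translation": [0, 0, 0], "roll": -0.12}, {"translation": [0, 0, 0], "roll": -0.12}, {"translation": [0, 0, 0], "roll": -0.12}, {"translation": [0, 0, 0], "roll": -0.12}, {"translation": [0, 0, 0], "roll": -0.12}, {"translation": [0, 0, 0], "roll": -0.102}, {"translation": [0, 0, 0], "roll": 0}]' --fingers 1

```text
time: 1.98
tool_pos: [0.1898, -0.4895, 0.2267]
tool_rot: [-3.142, 0.0, 1.795]
contact_force: [-0.2, 0.6, -0.0]
opening: 0.092
grip_force: 0.0
```

Emit:
step_arm --commands '[{"translation": [14.7, 20.9, -1], "roll": 0}, {"translation": [14.7, 20.9, -1], "roll": 0}, {"translation": [14.7, 20.9, -1], "roll": 0}, {"translation": [14.7, 20.9, -1], "roll": 0}, {"translation": [14.7, 20.9, -1], "roll": 0}, {"translation": [14.7, 20.9, 0], "roll": 0}, {"translation": [14.7, 20.9, 0], "roll": 0}, {"translation": [14.7, 20.9, 0], "roll": 0}, {"translation": [14.7, 20.9, 0], "roll": 0}, {"translation": [14.7, 20.9, 0], "roll": 0}, {"translation": [14.7, 20.9, 0], "roll": 0}, {"translation": [14.7, 20.9, 0], "roll": 0}, {"translation": [14.7, 20.9, 0], "roll": 0}, {"translation": [14.7, 20.9, 0], "roll": 0}, {"translation": [14.7, 20.9, 0], "roll": 0}, {"translation": [14.7, 20.9, 0], "roll": 0}, {"translation": [14.7, 20.9, 0], "roll": 0}, {"translation": [14.7, 20.9, 0], "roll": 0}, {"translation": [14.7, 20.9, 0], "roll": 0}, {"translation": [14.7, 20.9, 0], "roll": 0}]'

```text
time: 3.65
tool_pos: [0.5339, -0.1099, 0.2318]
tool_rot: [3.142, 0.0, 1.788]
contact_force: [-0.3, -1.1, -0.1]
opening: 0.0919
grip_force: 0.0
```

Emit:
step_arm --commands '[{"translation": [0, 0, 0], "roll": 0}, {"translation": [0, 0, 0], "roll": 0}]'

```text
time: 3.82
tool_pos: [0.5335, -0.1102, 0.2314]
tool_rot: [-3.141, 0.0, 1.792]
contact_force: [0.0, -0.8, -0.3]
opening: 0.0916
grip_force: 0.0
```

```bash
cat >> h.py <<'E'
def tool_delta(x,y,z,yaw):
    """remaining tool-frame shift (mm) in present axes, then roll"""
    s=observe();t=s["tool_pos"];w=s["tool_rot"][2];d=np.array([x,y,z])-t
    c,n=np.cos(w),np.sin(w)
    r=-((yaw-w+np.pi)%(2*np.pi)-np.pi)
    f=lambda a:np.round(1000*np.array([np.cos(a)*d[0]+np.sin(a)*d[1],np.sin(a)*d[0]-np.cos(a)*d[1],-d[2]]),1)
    print("t",round(s["time"],2),"pos",np.round(t,4),"rot",np.round(s["tool_rot"],4),"open",round(s["opening"],4),"F",np.round(s["contact_force"],1),"grip",round(s["grip_force"],1))
    print("roll",round(r,4),"shift now",f(w),"shift after roll",f(yaw))
def wproj(c,P):
    T=np.linalg.inv(c["world_from_camera"]);p=(np.atleast_2d(P)@T[:3,:3].T+T[:3,3])*[1,-1,-1]
    K=c["camera_matrix"];r=np.hypot(p[:,0],p[:,1]);a=np.arctan2(r,p[:,2])/r
    return np.c_[K[0,0]*p[:,0]*a+K[0,2],K[1,1]*p[:,1]*a+K[1,2]]
E
python3 - <<'E'
from h import *
tool_delta(.5334,-.1103,.0195,1.7917)
c=get_calibration("wrist");im=read_camera("wrist")[...,::-1].copy()
cv2.imwrite("pics/w0raw.png",im)
for p,z in (([.5334,-.1103,1.7917],.044),([.5268,.1211,.4609],.048)):
    cv2.polylines(im,[np.round(wproj(c,outline(p,z))*16).astype(int)],True,(0,0,255),1,cv2.LINE_AA,4)
cv2.imwrite("pics/w0.png",im)
E
```

```text
t 3.82 pos [ 0.5335 -0.1102  0.2314] rot [-3.1411  0.      1.7915] open 0.0916 F [ 0.  -0.8 -0.3] grip 0.0
roll -0.0002 shift now [-1.000e-01 -1.000e-01  2.119e+02] shift after roll [-1.000e-01 -1.000e-01  2.119e+02]
```

View pics/w0.png

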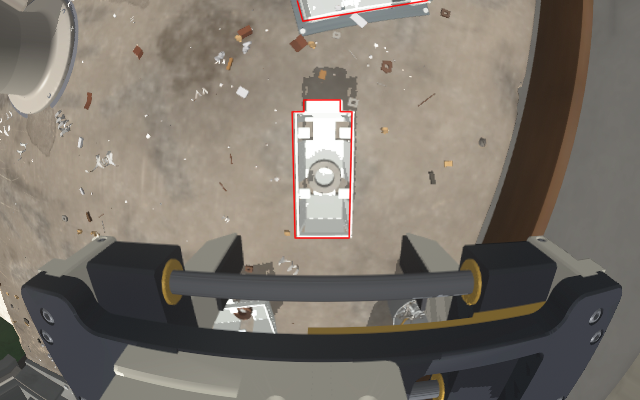

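The wrist view agrees with the top-camera fit to about 1 px (tote at (322,170)). I'll go down and grip.

Emit:
step_arm --commands '[{"translation": [0, 0, 25], "roll": 0}, {"translation": [0, 0, 25], "roll": 0}, {"translation": [0, 0, 25], "roll": 0}, {"translation": [0, 0, 25], "roll": 0}, {"translation": [0, 0, 25], "roll": 0}, {"translation": [0, 0, 25], "roll": 0}, {"translation": [0, 0, 20], "roll": 0}, {"translation": [0, 0, 15], "roll": 0}, {"translation": [0, 0, 12], "roll": 0}, {"translation": [0, 0, 8], "roll": 0}, {"translation": [0, 0, 5], "roll": 0}, {"translation": [0, 0, 2], "roll": 0}, {"translation": [0, 0, 0], "roll": 0}, {"translation": [0, 0, 0], "roll": 0}]'

```text
time: 5.03
tool_pos: [0.5335, -0.1114, 0.0204]
tool_rot: [3.141, 0.001, 1.791]
contact_force: [0.1, 0.1, -0.3]
opening: 0.0913
grip_force: 0.0
```

Emit:
step_arm --commands '[{"translation": [0, 0, 0], "roll": 0}, {"translation": [0, 0, 0], "roll": 0}, {"translation": [0, 0, 0], "roll": 0}, {"translation": [0, 0, 0], "roll": 0}, {"translation": [0, 0, 0], "roll": 0}, {"translation": [0, 0, 0], "roll": 0}, {"translation": [0, 0, 0], "roll": 0}, {"translation": [0, 0, 0], "roll": 0}, {"translation": [0, 0, 0], "roll": 0}, {"translation": [0, 0, 0], "roll": 0}]' --fingers 0 --grip_force 30

```text
time: 5.87
tool_pos: [0.5338, -0.1111, 0.0201]
tool_rot: [3.14, 0.001, 1.792]
contact_force: [2.6, 1.3, 3.8]
opening: 0.0655
grip_force: 30.0
```

Emit:
step_arm --commands '[{"translation": [0, 0, -4], "roll": 0}, {"translation": [0, 0, -10], "roll": 0}, {"translation": [0, 0, -16], "roll": 0}, {"translation": [0, 0, -20], "roll": 0}, {"translation": [0, 0, -20], "roll": 0}, {"translation": [0, 0, -20], "roll": 0}, {"translation": [0, 0, -16], "roll": 0}, {"translation": [0, 0, -10], "roll": 0}, {"translation": [0, 0, -4], "roll": 0}]'

```text
time: 6.62
tool_pos: [0.5333, -0.1113, 0.1413]
tool_rot: [3.14, 0.001, 1.792]
contact_force: [-0.0, -0.0, -2.8]
opening: 0.0658
grip_force: 30.0
```

Emit:
step_arm --commands '[{"translation": [0, 0, 0], "roll": -0.06}, {"translation": [0, 0, 0], "roll": -0.1}, {"translation": [0, 0, 0], "roll": -0.12}, {"translation": [0, 0, 0], "roll": -0.12}, {"translation": [0, 0, 0], "roll": -0.12}, {"translation": [0, 0, 0], "roll": -0.12}, {"translation": [0, 0, 0], "roll": -0.12}, {"translation": [0, 0, 0], "roll": -0.12}, {"translation": [0, 0, 0], "roll": -0.12}, {"translation": [0, 0, 0], "roll": -0.12}, {"translation": [0, 0, 0], "roll": -0.12}, {"translation": [0, 0, 0], "roll": -0.12}, {"translation": [0, 0, 0], "roll": -0.12}, {"translation": [0, 0, 0], "roll": -0.12}, {"translation": [0, 0, 0], "roll": -0.12}, {"translation": [0, 0, 0], "roll": -0.07}, {"translation": [0, 0, 0], "roll": -0.021}, {"translation": [0, 0, 0], "roll": 0}]'

```text
time: 8.12
tool_pos: [0.5325, -0.1109, 0.139]
tool_rot: [3.14, -0.001, -2.681]
contact_force: [0.2, -0.1, -1.7]
opening: 0.0657
grip_force: 30.0
```

```bash
python3 - <<'E'
from h import *
tool_delta(.5268,.1211,.14,.4609+np.pi)
E
```

```text
t 8.12 pos [ 0.5325 -0.1109  0.139 ] rot [ 3.1403e+00 -1.4000e-03 -2.6812e+00] open 0.0657 F [ 0.2 -0.1 -1.7] grip 30.0
roll -0.0005 shift now [-97.9 210.4  -1. ] shift after roll [-98.  210.3  -1. ]
```

Emit:
step_arm --commands '[{"translation": [-4.9, 10.5, 0], "roll": 0}, {"translation": [-9.8, 21, 0], "roll": 0}, {"translation": [-9.8, 21, 0], "roll": 0}, {"translation": [-9.8, 21, 0], "roll": 0}, {"translation": [-9.8, 21, 0], "roll": 0}, {"translation": [-9.8, 21, 0], "roll": 0}, {"translation": [-9.8, 21, 0], "roll": 0}, {"translation": [-9.8, 21, 0], "roll": 0}, {"translation": [-9.8, 21, 0], "roll": 0}, {"translation": [-9.8, 21, 0], "roll": 0}, {"translation": [-4.9, 10.5, 0], "roll": 0}, {"translation": [0, 0, 0], "roll": 0}, {"translation": [0, 0, 0], "roll": 0}, {"translation": [0, 0, 0], "roll": 0}]'

```text
time: 9.28
tool_pos: [0.5274, 0.12, 0.1396]
tool_rot: [-3.141, -0.0, -2.681]
contact_force: [-0.6, 0.2, -2.5]
opening: 0.0658
grip_force: 30.0
```

```bash
python3 - <<'E'
from h import *
tool_delta(.5268,.1211,.14,.4609+np.pi)
c=get_calibration("wrist");im=read_camera("wrist")[...,::-1].copy()
t=observe()["tool_pos"]
for p,z in (([t[0],t[1],.4609+np.pi],t[2]+.0245),([.5268,.1211,.4609],.048)):
    cv2.polylines(im,[np.round(wproj(c,outline(p,z))*16).astype(int)],True,(0,0,255),1,cv2.LINE_AA,4)
cv2.imwrite("pics/w1.png",cv2.resize(im[:300,180:480],None,fx=2,fy=2))
E
```

```text
t 9.28 pos [0.5274 0.12   0.1396] rot [-3.1412e+00 -5.0000e-04 -2.6810e+00] open 0.0658 F [-0.6  0.2 -2.5] grip 30.0
roll -0.0003 shift now [ 0.   1.2 -0.4] shift after roll [ 0.   1.2 -0.4]
```

View pics/w1.png

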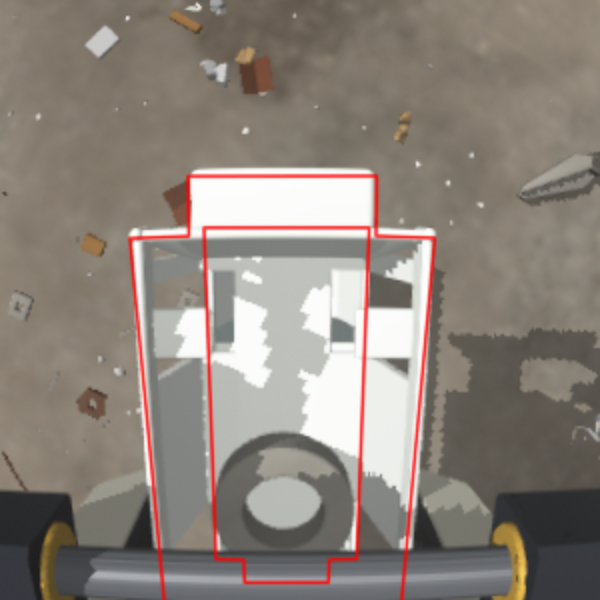

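The held tote sits within about 1 mm of the predicted pose, so the grip is centred. Lowering it.

Emit:
step_arm --commands '[{"translation": [0, 0.8, 5], "roll": 0}, {"translation": [0, 0, 12], "roll": 0}, {"translation": [0, 0, 15], "roll": 0}, {"translation": [0, 0, 15], "roll": 0}, {"translation": [0, 0, 12], "roll": 0}, {"translation": [0, 0, 8], "roll": 0}, {"translation": [0, 0, 3], "roll": 0}, {"translation": [0, 0, 0], "roll": 0}, {"translation": [0, 0, 0], "roll": 0}]'

```text
time: 10.08
tool_pos: [0.5275, 0.1211, 0.07]
tool_rot: [-3.141, 0.0, -2.681]
contact_force: [-0.9, 1.2, -1.5]
opening: 0.0657
grip_force: 30.0
```

Emit:
step_arm --commands '[{"translation": [0, 0, 2], "roll": 0}, {"translation": [0, 0, 2], "roll": 0}, {"translation": [0, 0, 2], "roll": 0}, {"translation": [0, 0, 1], "roll": 0}, {"translation": [0, 0, 1], "roll": 0}, {"translation": [0, 0, 0], "roll": 0}]'

```text
time: 10.58
tool_pos: [0.5274, 0.1214, 0.0617]
tool_rot: [-3.141, 0.001, -2.68]
contact_force: [0.8, -0.1, -2.6]
opening: 0.0655
grip_force: 30.0
```

Emit:
step_arm --commands '[{"translation": [0, 0, 0.7], "roll": 0}, {"translation": [0, 0, 0.7], "roll": 0}, {"translation": [0, 0, 0.6], "roll": 0}, {"translation": [0, 0, 0], "roll": 0}, {"translation": [0, 0, 0], "roll": 0}]'

```text
time: 11.0
tool_pos: [0.5277, 0.1214, 0.0601]
tool_rot: [-3.141, 0.001, -2.68]
contact_force: [2.0, 1.2, 2.4]
opening: 0.0656
grip_force: 30.0
```

Contact came at the expected height of 60.1 mm. Releasing.

Emit:
step_arm --commands '[{"translation": [0, 0, 0], "roll": 0}, {"translation": [0, 0, 0], "roll": 0}, {"translation": [0, 0, 0], "roll": 0}, {"translation": [0, 0, 0], "roll": 0}, {"translation": [0, 0, 0], "roll": 0}, {"translation": [0, 0, 0], "roll": 0}]' --fingers 1

```text
time: 11.5
tool_pos: [0.527, 0.1213, 0.0596]
tool_rot: [-3.142, -0.0, -2.68]
contact_force: [0.3, 0.5, 0.1]
opening: 0.0914
grip_force: 0.0
```

Emit:
step_arm --commands '[{"translation": [0, 0, -5], "roll": 0}, {"translation": [0, 0, -10], "roll": 0}, {"translation": [0, 0, -20], "roll": 0}, {"translation": [0, 0, -25], "roll": 0}, {"translation": [0, 0, -25], "roll": 0}, {"translation": [0, 0, -25], "roll": 0}, {"translation": [0, 0, -25], "roll": 0}, {"translation": [0, 0, -10], "roll": 0}, {"translation": [0, 0, 0], "roll": 0}]'

```text
time: 12.25
tool_pos: [0.5285, 0.1215, 0.2079]
tool_rot: [-3.139, 0.006, -2.68]
contact_force: [0.5, 0.5, 0.3]
opening: 0.0917
grip_force: 0.0
```

```bash
python3 - <<'E'
from h import *
tool_delta(.4431,.3581,.2,-1.0841+np.pi)
E
```

```text
t 12.25 pos [0.5285 0.1215 0.2079] rot [-3.1392  0.0057 -2.6803] open 0.0917 F [0.5 0.5 0.3] grip 0.0
roll 1.5454 shift now [-28.8 249.9   7.9] shift after roll [249.1  35.2   7.9]
```

Emit:
step_arm --commands '[{"translation": [-2.8, 25, 0], "roll": 0}, {"translation": [-2.8, 25, 0], "roll": 0}, {"translation": [-2.8, 25, 0], "roll": 0}, {"translation": [-2.8, 25, 0], "roll": 0}, {"translation": [-2.8, 25, 0], "roll": 0}, {"translation": [-2.8, 25, 0], "roll": 0}, {"translation": [-2.8, 25, 0], "roll": 0}, {"translation": [-2.8, 25, 0], "roll": 0}, {"translation": [-2.8, 25, 0], "roll": 0}, {"translation": [-2.8, 25, 0], "roll": 0}]'

```text
time: 13.08
tool_pos: [0.4397, 0.3584, 0.2029]
tool_rot: [-3.141, -0.003, -2.68]
contact_force: [0.4, -0.2, -0.5]
opening: 0.0913
grip_force: 0.0
```

Emit:
step_arm --commands '[{"translation": [0, 0, 0], "roll": 0.12}, {"translation": [0, 0, 0], "roll": 0.12}, {"translation": [0, 0, 0], "roll": 0.12}, {"translation": [0, 0, 0], "roll": 0.12}, {"translation": [0, 0, 0], "roll": 0.12}, {"translation": [0, 0, 0], "roll": 0.12}, {"translation": [0, 0, 0], "roll": 0.12}, {"translation": [0, 0, 0], "roll": 0.12}, {"translation": [0, 0, 0], "roll": 0.12}, {"translation": [0, 0, 0], "roll": 0.12}, {"translation": [0, 0, 0], "roll": 0.12}, {"translation": [0, 0, 0], "roll": 0.12}, {"translation": [0, 0, 0], "roll": 0.105}, {"translation": [0, 0, 0], "roll": 0}, {"translation": [0, 0, 0], "roll": 0}]'

```text
time: 14.33
tool_pos: [0.4404, 0.3573, 0.2033]
tool_rot: [-3.139, 0.0, 2.061]
contact_force: [0.4, -0.4, 0.9]
opening: 0.0919
grip_force: 0.0
```

```bash
python3 - <<'E'
from h import *
tool_delta(.4431,.3581,.0201,-1.0841+np.pi)
im=read_camera("top");c=get_calibration("top")
vs=[]
for n,p0,z in (("steel",[.527,.121,.4609+np.pi],.084),("brass",[.4431,.3581,-1.0841],.044),("spacer",[.4372,-.3603,-2.7271],.044)):
    p,f,v=fit(im,c,np.array(p0),z);print(n,p.round(4),round(f,3));vs.append(v)
cv2.imwrite("pics/fit1.png",vs[0])
E
```

```text
t 14.33 pos [0.4404 0.3573 0.2033] rot [-3.1392e+00  3.0000e-04  2.0610e+00] open 0.0919 F [ 0.4 -0.4  0.9] grip 0.0
roll 0.0035 shift now [ -0.6   2.7 183.2] shift after roll [ -0.6   2.7 183.2]
steel [0.5249 0.1197 3.6102] 0.093
brass [0.4533 0.3394 2.0516] 0.334
spacer [ 0.4373 -0.3605 -2.7347] 0.084
```

View pics/fit1.png

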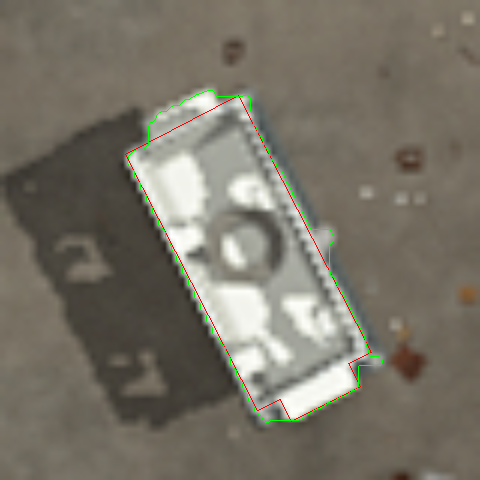

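The steel tote is on the base with its tab over the base's tabless end, within about 2 mm. Now the brass tote.

Emit:
step_arm --commands '[{"translation": [-0.6, 2.5, 15], "roll": 0.003}, {"translation": [0, 0, 25], "roll": 0}, {"translation": [0, 0, 25], "roll": 0}, {"translation": [0, 0, 25], "roll": 0}, {"translation": [0, 0, 25], "roll": 0}, {"translation": [0, 0, 20], "roll": 0}, {"translation": [0, 0, 15], "roll": 0}, {"translation": [0, 0, 12], "roll": 0}, {"translation": [0, 0, 10], "roll": 0}, {"translation": [0, 0, 6], "roll": 0}, {"translation": [0, 0, 3], "roll": 0}, {"translation": [0, 0, 2], "roll": 0}, {"translation": [0, 0, 0], "roll": 0}, {"translation": [0, 0, 0], "roll": 0}]'

```text
time: 15.55
tool_pos: [0.4438, 0.3585, 0.0222]
tool_rot: [3.141, 0.0, 2.055]
contact_force: [0.6, -0.1, -0.6]
opening: 0.0917
grip_force: 0.0
```

Emit:
step_arm --commands '[{"translation": [0, 0, 0], "roll": 0}, {"translation": [0, 0, 0], "roll": 0}, {"translation": [0, 0, 0], "roll": 0}, {"translation": [0, 0, 0], "roll": 0}, {"translation": [0, 0, 0], "roll": 0}, {"translation": [0, 0, 0], "roll": 0}, {"translation": [0, 0, 0], "roll": 0}, {"translation": [0, 0, 0], "roll": 0}, {"translation": [0, 0, 0], "roll": 0}, {"translation": [0, 0, 0], "roll": 0}]' --fingers 0 --grip_force 30

```text
time: 16.38
tool_pos: [0.4438, 0.3585, 0.022]
tool_rot: [3.141, 0.0, 2.055]
contact_force: [1.8, 1.7, 2.7]
opening: 0.0656
grip_force: 30.0
```

Emit:
step_arm --commands '[{"translation": [0, 0, -4], "roll": 0}, {"translation": [0, 0, -10], "roll": 0}, {"translation": [0, 0, -16], "roll": 0}, {"translation": [0, 0, -20], "roll": 0}, {"translation": [0, 0, -20], "roll": 0}, {"translation": [0, 0, -20], "roll": 0}, {"translation": [0, 0, -20], "roll": 0}, {"translation": [0, 0, -20], "roll": 0}, {"translation": [0, 0, -16], "roll": 0}, {"translation": [0, 0, -10], "roll": 0}, {"translation": [0, 0, -4], "roll": 0}]'

```text
time: 17.3
tool_pos: [0.4436, 0.3585, 0.1835]
tool_rot: [3.14, -0.0, 2.055]
contact_force: [0.3, 0.5, -2.2]
opening: 0.0657
grip_force: 30.0
```

Emit:
step_arm --commands '[{"translation": [0, 0, 0], "roll": -0.06}, {"translation": [0, 0, 0], "roll": -0.1}, {"translation": [0, 0, 0], "roll": -0.12}, {"translation": [0, 0, 0], "roll": -0.12}, {"translation": [0, 0, 0], "roll": -0.12}, {"translation": [0, 0, 0], "roll": -0.12}, {"translation": [0, 0, 0], "roll": -0.12}, {"translation": [0, 0, 0], "roll": -0.12}, {"translation": [0, 0, 0], "roll": -0.12}, {"translation": [0, 0, 0], "roll": -0.12}, {"translation": [0, 0, 0], "roll": -0.12}, {"translation": [0, 0, 0], "roll": -0.12}, {"translation": [0, 0, 0], "roll": -0.1}, {"translation": [0, 0, 0], "roll": -0.06}, {"translation": [0, 0, 0], "roll": -0.028}, {"translation": [0, 0, 0], "roll": 0}, {"translation": [0, 0, 0], "roll": 0}]'

```text
time: 18.72
tool_pos: [0.4429, 0.358, 0.1809]
tool_rot: [-3.141, -0.002, -2.681]
contact_force: [0.2, 0.0, -2.3]
opening: 0.0662
grip_force: 30.0
```

```bash
python3 - <<'E'
from h import *
tool_delta(.526,.1205,.183,.4609+np.pi)
E
```

```text
t 18.72 pos [0.4429 0.358  0.1809] rot [-3.1414e+00 -1.8000e-03 -2.6814e+00] open 0.0662 F [ 0.2  0.  -2.3] grip 30.0
roll -0.0007 shift now [  31.1 -249.7   -2.1] shift after roll [  31.3 -249.7   -2.1]
```

Emit:
step_arm --commands '[{"translation": [1.5, -12.5, 0], "roll": 0}, {"translation": [2.6, -20.8, 0], "roll": 0}, {"translation": [2.6, -20.8, 0], "roll": 0}, {"translation": [2.6, -20.8, 0], "roll": 0}, {"translation": [2.6, -20.8, 0], "roll": 0}, {"translation": [2.6, -20.8, 0], "roll": 0}, {"translation": [2.6, -20.8, 0], "roll": 0}, {"translation": [2.6, -20.8, 0], "roll": 0}, {"translation": [2.6, -20.8, 0], "roll": 0}, {"translation": [2.6, -20.8, 0], "roll": 0}, {"translation": [2.6, -20.8, 0], "roll": 0}, {"translation": [2.6, -20.8, 0], "roll": 0}, {"translation": [1.0, -8.4, 0], "roll": 0}, {"translation": [0, 0, 0], "roll": 0}, {"translation": [0, 0, 0], "roll": 0}, {"translation": [0, 0, 0], "roll": 0}]'

```text
time: 20.05
tool_pos: [0.5262, 0.1215, 0.1816]
tool_rot: [3.141, -0.0, -2.68]
contact_force: [-0.3, -0.0, -1.0]
opening: 0.0658
grip_force: 30.0
```

```bash
python3 - <<'E'
from h import *
tool_delta(.526,.1205,.183,.4609+np.pi)
c=get_calibration("wrist");im=read_camera("wrist")[...,::-1].copy()
t=observe()["tool_pos"]
for p,z in (([t[0],t[1],.4609],t[2]+.022),([.526,.1205,.4609+np.pi],.084)):
    cv2.polylines(im,[np.round(wproj(c,outline(p,z))*16).astype(int)],True,(0,0,255),1,cv2.LINE_AA,4)
cv2.imwrite("pics/w2.png",cv2.resize(im[:300,180:480],None,fx=2,fy=2))
E
```

```text
t 20.05 pos [0.5262 0.1215 0.1816] rot [ 3.1411e+00 -3.0000e-04 -2.6802e+00] open 0.0658 F [-0.3 -0.  -1. ] grip 30.0
roll 0.0005 shift now [ 0.7 -0.8 -1.4] shift after roll [ 0.7 -0.8 -1.4]
```

View pics/w2.png

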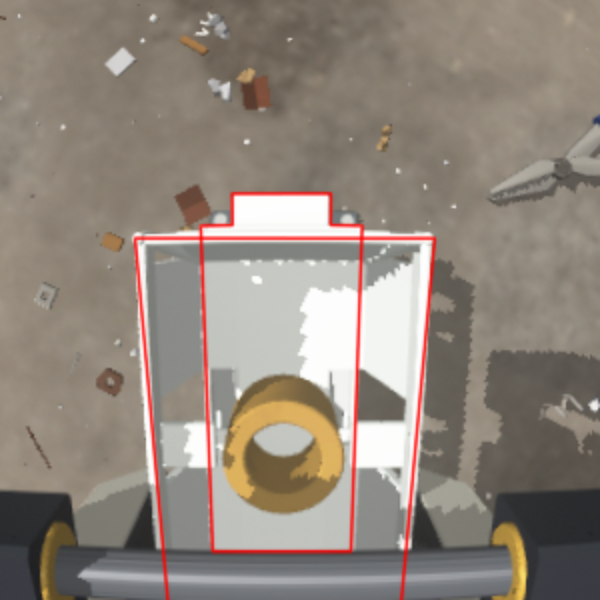

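The lower tote's tab matches the predicted outline and the held brass tote is centred. Lowering.

Emit:
step_arm --commands '[{"translation": [0.5, -0.5, 5], "roll": 0}, {"translation": [0, 0, 12], "roll": 0}, {"translation": [0, 0, 16], "roll": 0}, {"translation": [0, 0, 16], "roll": 0}, {"translation": [0, 0, 12], "roll": 0}, {"translation": [0, 0, 8], "roll": 0}, {"translation": [0, 0, 4], "roll": 0}, {"translation": [0, 0, 2], "roll": 0}, {"translation": [0, 0, 2], "roll": 0}, {"translation": [0, 0, 2], "roll": 0}, {"translation": [0, 0, 1], "roll": 0}, {"translation": [0, 0, 1], "roll": 0}, {"translation": [0, 0, 0], "roll": 0}, {"translation": [0, 0, 0], "roll": 0}]'

```text
time: 21.27
tool_pos: [0.5266, 0.1202, 0.1009]
tool_rot: [-3.141, 0.0, -2.68]
contact_force: [0.5, 0.0, -2.3]
opening: 0.0654
grip_force: 30.0
```

Emit:
step_arm --commands '[{"translation": [0, 0, 0.7], "roll": 0}, {"translation": [0, 0, 0.7], "roll": 0}, {"translation": [0, 0, 0], "roll": 0}, {"translation": [0, 0, 0], "roll": 0}]'

```text
time: 21.6
tool_pos: [0.5264, 0.1202, 0.0993]
tool_rot: [-3.142, -0.0, -2.68]
contact_force: [0.7, 0.5, -1.8]
opening: 0.0659
grip_force: 30.0
```

Emit:
step_arm --commands '[{"translation": [0, 0, 0.7], "roll": 0}, {"translation": [0, 0, 0.6], "roll": 0}, {"translation": [0, 0, 0], "roll": 0}, {"translation": [0, 0, 0], "roll": 0}]'

```text
time: 21.93
tool_pos: [0.5265, 0.1202, 0.098]
tool_rot: [-3.141, 0.0, -2.68]
contact_force: [0.4, 0.3, -0.1]
opening: 0.0657
grip_force: 30.0
```

Just touching; 0.4 mm more, then release.

Emit:
step_arm --commands '[{"translation": [0, 0, 0.4], "roll": 0}, {"translation": [0, 0, 0], "roll": 0}, {"translation": [0, 0, 0], "roll": 0}]'

```text
time: 22.18
tool_pos: [0.5265, 0.1202, 0.0979]
tool_rot: [-3.141, 0.0, -2.68]
contact_force: [-1.2, -0.4, 3.5]
opening: 0.0658
grip_force: 30.0
```

Emit:
step_arm --commands '[{"translation": [0, 0, 0], "roll": 0}, {"translation": [0, 0, 0], "roll": 0}, {"translation": [0, 0, 0], "roll": 0}, {"translation": [0, 0, 0], "roll": 0}, {"translation": [0, 0, 0], "roll": 0}, {"translation": [0, 0, 0], "roll": 0}]' --fingers 1

```text
time: 22.68
tool_pos: [0.5264, 0.1202, 0.0975]
tool_rot: [-3.142, -0.0, -2.68]
contact_force: [-0.3, 0.9, 0.4]
opening: 0.0916
grip_force: 0.0
```

Emit:
step_arm --commands '[{"translation": [0, 0, -5], "roll": 0}, {"translation": [0, 0, -10], "roll": 0}, {"translation": [0, 0, -20], "roll": 0}, {"translation": [0, 0, -25], "roll": 0}, {"translation": [0, 0, -25], "roll": 0}, {"translation": [0, 0, -25], "roll": 0}, {"translation": [0, 0, -10], "roll": 0}, {"translation": [0, 0, 0], "roll": 0}, {"translation": [0, 0, 0], "roll": 0}]'

```text
time: 23.43
tool_pos: [0.5263, 0.1202, 0.2175]
tool_rot: [-3.141, 0.0, -2.68]
contact_force: [0.1, -1.0, -0.6]
opening: 0.0918
grip_force: 0.0
```

```bash
python3 - <<'E'
from h import *
tool_delta(.4372,-.3604,.2,-2.7271)
E
```

```text
t 23.43 pos [0.5263 0.1202 0.2175] rot [-3.1414e+00  4.0000e-04 -2.6804e+00] open 0.0918 F [ 0.1 -1.  -0.6] grip 0.0
roll 0.0467 shift now [ 293.7 -390.7   17.5] shift after roll [ 275.1 -404.    17.5]
```

Emit:
step_arm --commands '[{"translation": [14.7, -19.5, 0], "roll": 0}, {"translation": [14.7, -19.5, 0], "roll": 0}, {"translation": [14.7, -19.5, 0], "roll": 0}, {"translation": [14.7, -19.5, 0], "roll": 0}, {"translation": [14.7, -19.5, 0], "roll": 0}, {"translation": [14.7, -19.5, 0], "roll": 0}, {"translation": [14.7, -19.5, 0], "roll": 0}, {"translation": [14.7, -19.5, 0], "roll": 0}, {"translation": [14.7, -19.5, 0], "roll": 0}, {"translation": [14.7, -19.5, 0], "roll": 0}, {"translation": [14.7, -19.5, 0], "roll": 0}, {"translation": [14.7, -19.5, 0], "roll": 0}, {"translation": [14.7, -19.5, 0], "roll": 0}, {"translation": [14.7, -19.5, 0], "roll": 0}, {"translation": [14.7, -19.5, 0], "roll": 0}, {"translation": [14.7, -19.5, 0], "roll": 0}, {"translation": [14.7, -19.5, 0], "roll": 0}, {"translation": [14.7, -19.5, 0], "roll": 0}, {"translation": [14.7, -19.5, 0], "roll": 0}, {"translation": [14.7, -19.5, 0], "roll": 0.047}]'

```text
time: 25.1
tool_pos: [0.4357, -0.3604, 0.2153]
tool_rot: [3.138, -0.001, -2.727]
contact_force: [0.4, -0.8, -0.8]
opening: 0.0923
grip_force: 0.0
```

Emit:
step_arm --commands '[{"translation": [0, 0, 0], "roll": 0}, {"translation": [0, 0, 0], "roll": 0}, {"translation": [0, 0, 0], "roll": 0}]'

```text
time: 25.35
tool_pos: [0.4363, -0.3589, 0.2161]
tool_rot: [3.139, -0.001, -2.727]
contact_force: [0.8, 0.4, 0.1]
opening: 0.0915
grip_force: 0.0
```

```bash
python3 - <<'E'
from h import *
tool_delta(.4372,-.3604,.0205,-2.7271)
im=read_camera("top");c=get_calibration("top")
p,f,v=fit(im,c,np.array([.526,.1205,.4609]),.12);print("brass",p.round(4),round(f,3))
cv2.imwrite("pics/fit2.png",v)
E
```

```text
t 25.35 pos [ 0.4363 -0.3589  0.2161] rot [ 3.1385e+00 -7.0000e-04 -2.7271e+00] open 0.0915 F [0.8 0.4 0.1] grip 0.0
roll 0.0 shift now [ -0.2  -1.7 195.6] shift after roll [ -0.2  -1.7 195.6]
brass [0.5281 0.1202 3.6112] 0.107
```

View pics/fit2.png

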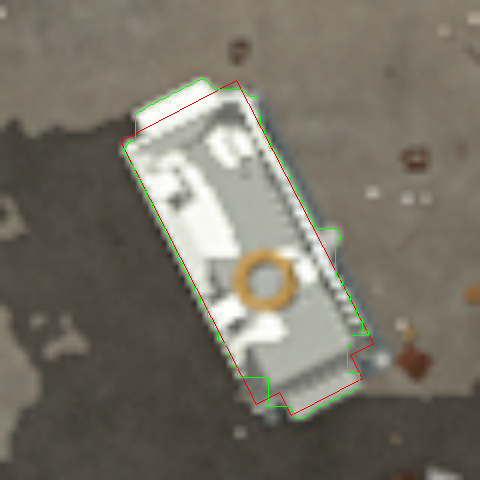

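The brass tote sits on the steel one with its tab upper-left. The fit flipped because both tabs are visible. Now I'll pick up the spacer tote.

Emit:
step_arm --commands '[{"translation": [-0.2, -1.5, 20], "roll": 0}, {"translation": [0, 0, 25], "roll": 0}, {"translation": [0, 0, 25], "roll": 0}, {"translation": [0, 0, 25], "roll": 0}, {"translation": [0, 0, 25], "roll": 0}, {"translation": [0, 0, 25], "roll": 0}, {"translation": [0, 0, 17], "roll": 0}, {"translation": [0, 0, 12], "roll": 0}, {"translation": [0, 0, 10], "roll": 0}, {"translation": [0, 0, 6], "roll": 0}, {"translation": [0, 0, 3], "roll": 0}, {"translation": [0, 0, 2], "roll": 0}, {"translation": [0, 0, 0], "roll": 0}, {"translation": [0, 0, 0], "roll": 0}]'

```text
time: 26.57
tool_pos: [0.4378, -0.3615, 0.0233]
tool_rot: [-3.14, 0.0, -2.727]
contact_force: [0.5, -0.5, 0.7]
opening: 0.092
grip_force: 0.0
```

Emit:
step_arm --commands '[{"translation": [0, 0, 0], "roll": 0}, {"translation": [0, 0, 0], "roll": 0}, {"translation": [0, 0, 0], "roll": 0}, {"translation": [0, 0, 0], "roll": 0}, {"translation": [0, 0, 0], "roll": 0}, {"translation": [0, 0, 0], "roll": 0}, {"translation": [0, 0, 0], "roll": 0}, {"translation": [0, 0, 0], "roll": 0}, {"translation": [0, 0, 0], "roll": 0}, {"translation": [0, 0, 0], "roll": 0}]' --fingers 0 --grip_force 30

```text
time: 27.4
tool_pos: [0.4375, -0.3612, 0.0228]
tool_rot: [-3.141, -0.0, -2.727]
contact_force: [-0.3, 0.6, 3.0]
opening: 0.0655
grip_force: 30.0
```

Emit:
step_arm --commands '[{"translation": [0, 0, -4], "roll": 0}, {"translation": [0, 0, -10], "roll": 0}, {"translation": [0, 0, -16], "roll": 0}, {"translation": [0, 0, -20], "roll": 0}, {"translation": [0, 0, -20], "roll": 0}, {"translation": [0, 0, -20], "roll": 0}, {"translation": [0, 0, -20], "roll": 0}, {"translation": [0, 0, -20], "roll": 0}, {"translation": [0, 0, -20], "roll": 0}, {"translation": [0, 0, -20], "roll": 0}, {"translation": [0, 0, -16], "roll": 0}, {"translation": [0, 0, -10], "roll": 0}, {"translation": [0, 0, -4], "roll": -0.03}, {"translation": [0, 0, 0], "roll": -0.017}, {"translation": [0, 0, 0], "roll": 0}]'

```text
time: 28.65
tool_pos: [0.4374, -0.361, 0.2225]
tool_rot: [3.141, -0.0, -2.68]
contact_force: [0.1, -0.5, -1.6]
opening: 0.0657
grip_force: 30.0
```

```bash
python3 - <<'E'
from h import *
tool_delta(.5264,.1204,.22,.4609+np.pi)
E
```

```text
t 28.65 pos [ 0.4374 -0.361   0.2225] rot [ 3.1413e+00 -1.0000e-04 -2.6798e+00] open 0.0657 F [ 0.1 -0.5 -1.6] grip 30.0
roll 0.0009 shift now [-294.2  391.3    2.5] shift after roll [-293.8  391.5    2.5]
```

Emit:
step_arm --commands '[{"translation": [-7.7, 10.3, 0], "roll": 0}, {"translation": [-15.5, 20.6, 0], "roll": 0}, {"translation": [-15.5, 20.6, 0], "roll": 0}, {"translation": [-15.5, 20.6, 0], "roll": 0}, {"translation": [-15.5, 20.6, 0], "roll": 0}, {"translation": [-15.5, 20.6, 0], "roll": 0}, {"translation": [-15.5, 20.6, 0], "roll": 0}, {"translation": [-15.5, 20.6, 0], "roll": 0}, {"translation": [-15.5, 20.6, 0], "roll": 0}, {"translation": [-15.5, 20.6, 0], "roll": 0}, {"translation": [-15.5, 20.6, 0], "roll": 0}, {"translation": [-15.5, 20.6, 0], "roll": 0}, {"translation": [-15.5, 20.6, 0], "roll": 0}, {"translation": [-15.5, 20.6, 0], "roll": 0}, {"translation": [-15.5, 20.6, 0], "roll": 0}, {"translation": [-15.5, 20.6, 0], "roll": 0}, {"translation": [-15.5, 20.6, 0], "roll": 0}, {"translation": [-15.5, 20.6, 0], "roll": 0}, {"translation": [-15.5, 20.6, 0], "roll": 0}, {"translation": [-7.5, 10.3, 0], "roll": 0}]'

```text
time: 30.32
tool_pos: [0.526, 0.1235, 0.2218]
tool_rot: [3.14, -0.001, -2.679]
contact_force: [0.2, -0.4, -2.3]
opening: 0.066
grip_force: 30.0
```

Emit:
step_arm --commands '[{"translation": [0, 0, 0], "roll": 0}, {"translation": [0, 0, 0], "roll": 0}, {"translation": [0, 0, 0], "roll": 0}]'

```text
time: 30.57
tool_pos: [0.5263, 0.1196, 0.2222]
tool_rot: [-3.141, -0.001, -2.681]
contact_force: [0.1, -1.1, -2.8]
opening: 0.0658
grip_force: 30.0
```

```bash
python3 - <<'E'
from h import *
tool_delta(.5264,.1204,.1348,.4609+np.pi)
c=get_calibration("wrist");im=read_camera("wrist")[...,::-1].copy()
t=observe()["tool_pos"]
for p,z in (([t[0],t[1],.4609+np.pi],t[2]+.0212),([.5264,.1204,.4609],.12)):
    cv2.polylines(im,[np.round(wproj(c,outline(p,z))*16).astype(int)],True,(0,0,255),1,cv2.LINE_AA,4)
cv2.imwrite("pics/w3.png",cv2.resize(im[:300,180:480],None,fx=2,fy=2))
E
```

```text
t 30.57 pos [0.5263 0.1196 0.2222] rot [-3.1414e+00 -1.2000e-03 -2.6807e+00] open 0.0658 F [ 0.1 -1.1 -2.8] grip 30.0
roll -0.0 shift now [-0.4  0.7 87.4] shift after roll [-0.4  0.7 87.4]
```

View pics/w3.png

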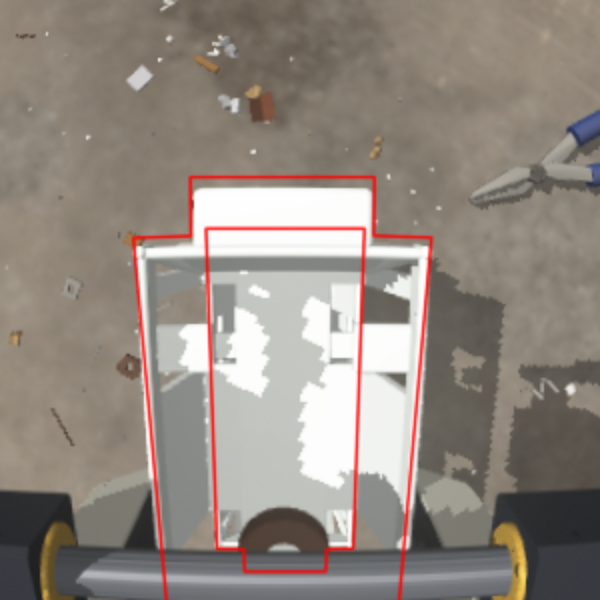

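The held spacer tote is tilted slightly tab-end-down (tab at row 188 against 177 predicted, about 2°). The lateral position is fine. I'll lower it until the ledges level it.

Emit:
step_arm --commands '[{"translation": [0, 0.5, 5], "roll": 0}, {"translation": [0, 0, 12], "roll": 0}, {"translation": [0, 0, 16], "roll": 0}, {"translation": [0, 0, 16], "roll": 0}, {"translation": [0, 0, 12], "roll": 0}, {"translation": [0, 0, 8], "roll": 0}, {"translation": [0, 0, 4], "roll": 0}, {"translation": [0, 0, 2], "roll": 0}, {"translation": [0, 0, 2], "roll": 0}, {"translation": [0, 0, 2], "roll": 0}, {"translation": [0, 0, 1], "roll": 0}, {"translation": [0, 0, 1], "roll": 0}, {"translation": [0, 0, 0], "roll": 0}, {"translation": [0, 0, 0], "roll": 0}]'

```text
time: 31.78
tool_pos: [0.5267, 0.1207, 0.1418]
tool_rot: [-3.141, 0.0, -2.68]
contact_force: [-0.3, 0.5, -1.7]
opening: 0.0656
grip_force: 30.0
```

Emit:
step_arm --commands '[{"translation": [0, 0, 0.7], "roll": 0}, {"translation": [0, 0, 0.7], "roll": 0}, {"translation": [0, 0, 0.6], "roll": 0}, {"translation": [0, 0, 0], "roll": 0}, {"translation": [0, 0, 0], "roll": 0}]'

```text
time: 32.2
tool_pos: [0.5266, 0.1207, 0.1395]
tool_rot: [-3.142, -0.0, -2.68]
contact_force: [0.9, -0.6, -1.3]
opening: 0.0657
grip_force: 30.0
```

Emit:
step_arm --commands '[{"translation": [0, 0, 0.7], "roll": 0}, {"translation": [0, 0, 0.7], "roll": 0}, {"translation": [0, 0, 0], "roll": 0}, {"translation": [0, 0, 0], "roll": 0}]'

```text
time: 32.53
tool_pos: [0.5266, 0.1207, 0.1381]
tool_rot: [-3.142, -0.0, -2.68]
contact_force: [0.1, -0.9, -1.6]
opening: 0.0658
grip_force: 30.0
```

Emit:
step_arm --commands '[{"translation": [0, 0, 0.8], "roll": 0}, {"translation": [0, 0, 0.7], "roll": 0}, {"translation": [0, 0, 0], "roll": 0}, {"translation": [0, 0, 0], "roll": 0}]'

```text
time: 32.87
tool_pos: [0.5266, 0.1207, 0.1366]
tool_rot: [-3.142, -0.0, -2.68]
contact_force: [1.0, -0.3, -2.2]
opening: 0.0657
grip_force: 30.0
```

Emit:
step_arm --commands '[{"translation": [0, 0, 0.7], "roll": 0}, {"translation": [0, 0, 0.7], "roll": 0}, {"translation": [0, 0, 0], "roll": 0}, {"translation": [0, 0, 0], "roll": 0}]'

```text
time: 33.2
tool_pos: [0.5265, 0.1207, 0.1352]
tool_rot: [-3.142, -0.0, -2.68]
contact_force: [-0.6, -0.6, -2.7]
opening: 0.066
grip_force: 30.0
```

Emit:
step_arm --commands '[{"translation": [0, 0, 0.5], "roll": 0}, {"translation": [0, 0, 0.5], "roll": 0}, {"translation": [0, 0, 0], "roll": 0}, {"translation": [0, 0, 0], "roll": 0}]'

```text
time: 33.53
tool_pos: [0.5266, 0.1207, 0.1348]
tool_rot: [-3.141, 0.0, -2.68]
contact_force: [-2.7, -0.8, 4.6]
opening: 0.0654
grip_force: 30.0
```

```bash
python3 - <<'E'
from h import *
tool_delta(.5264,.1204,.1348,.4609+np.pi)
im=read_camera("scene")[...,::-1]
cv2.imwrite("pics/s1.png",cv2.resize(im[160:280,200:360],None,fx=4,fy=4,interpolation=cv2.INTER_CUBIC))
E
```

```text
t 33.53 pos [0.5266 0.1207 0.1348] rot [-3.1413e+00  3.0000e-04 -2.6803e+00] open 0.0654 F [-2.7 -0.8  4.6] grip 30.0
roll 0.0004 shift now [ 0.3 -0.2 -0. ] shift after roll [ 0.3 -0.2 -0. ]
```

View pics/s1.png

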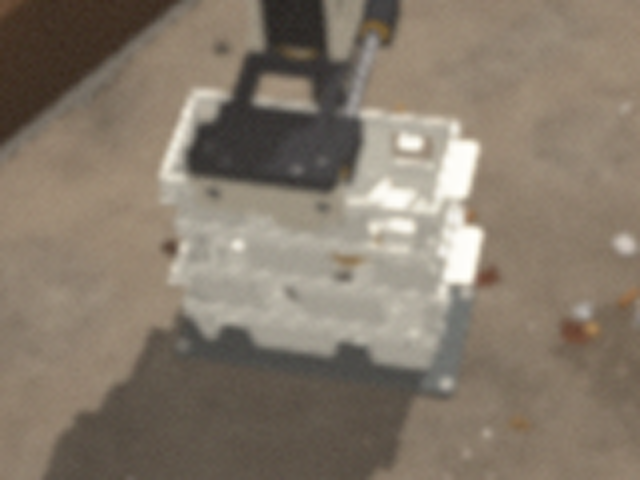

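Contact came at the nominal height of 134.8 mm. The stack looks level, with tabs alternating: the top and steel tabs at the right (460,165) and (465,255). Releasing and retreating.

Emit:
step_arm --commands '[{"translation": [0, 0, 0], "roll": 0}, {"translation": [0, 0, 0], "roll": 0}, {"translation": [0, 0, 0], "roll": 0}, {"translation": [0, 0, 0], "roll": 0}, {"translation": [0, 0, 0], "roll": 0}, {"translation": [0, 0, 0], "roll": 0}]' --fingers 1

```text
time: 34.08
tool_pos: [0.5266, 0.1207, 0.1342]
tool_rot: [-3.142, -0.0, -2.68]
contact_force: [-0.7, -0.4, 0.2]
opening: 0.0918
grip_force: 0.0
```

Emit:
step_arm --commands '[{"translation": [0, 0, -5], "roll": 0}, {"translation": [0, 0, -10], "roll": 0}, {"translation": [0, 0, -20], "roll": 0}, {"translation": [0, 0, -25], "roll": 0}, {"translation": [0, 0, -25], "roll": 0}, {"translation": [0, 0, -15], "roll": 0}, {"translation": [10, -15, 0], "roll": 0}, {"translation": [15, -20, 0], "roll": 0}, {"translation": [15, -20, 0], "roll": 0}, {"translation": [15, -20, 0], "roll": 0}, {"translation": [15, -20, 0], "roll": 0}, {"translation": [15, -20, 0], "roll": 0}, {"translation": [15, -20, 0], "roll": 0}, {"translation": [15, -20, 0], "roll": 0}, {"translation": [10, -15, 0], "roll": 0}, {"translation": [5, -10, 0], "roll": 0}, {"translation": [0, 0, 0], "roll": 0}, {"translation": [0, 0, 0], "roll": 0}]'

```text
time: 35.58
tool_pos: [0.4905, -0.0983, 0.2348]
tool_rot: [-3.141, 0.001, -2.681]
contact_force: [-0.2, 0.7, -0.0]
opening: 0.0914
grip_force: 0.0
```

```bash
python3 - <<'E'
from h import *
print(observe()["tool_pos"])
im=read_camera("scene")[...,::-1];b=cv2.resize(im[170:270,210:350],(700,500)[0:2],interpolation=cv2.INTER_CUBIC)[:, :]
t=read_camera("top")[...,::-1]
a=cv2.resize(im[180:260,230:330],(400,320),interpolation=cv2.INTER_CUBIC);d=cv2.resize(t[140:220,245:345],(400,320),interpolation=cv2.INTER_CUBIC)
cv2.imwrite("pics/end.png",np.hstack([a,d]))
for n in ["tape_roll","tin","pliers"]: print(n,[(np.round(q["at"],3),round(q["confidence"],2)) for q in search_frame("top",n)][:1])
E
```

```text
[ 0.49047312 -0.0982654   0.23475489]
tape_roll []
tin [(array([ 0.706, -0.278,  0.036]), 0.75)]
pliers [(array([0.315, 0.243, 0.016]), 0.8)]
```

View pics/end.png

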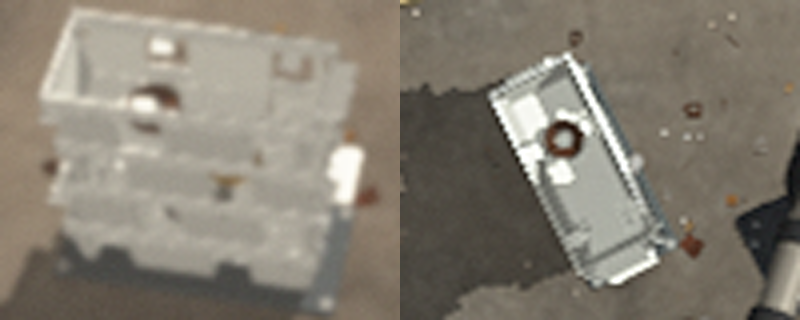

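The top tote is level with its ring inside, but the brass tab isn't obvious at the far end in the top view. I'll overlay the predicted outlines to check.

```bash
python3 - <<'E'
from h import *
c=get_calibration("top");im=read_camera("top")[...,::-1]
S=8;u0=np.array([265,140])
a=cv2.resize(im[140:215,265:340],None,fx=S,fy=S,interpolation=cv2.INTER_NEAREST)
for p,z,col in (([.5265,.1206,.4609+np.pi],.156,(0,0,255)),([.5265,.1203,.4609],.12,(0,255,0))):
    cv2.polylines(a,[np.round((proj(c,outline(p,z))-u0+.5)*S).astype(int)],True,col,1)
cv2.imwrite("pics/end2.png",a)
E
```

```text
(no output)
```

View pics/end2.png

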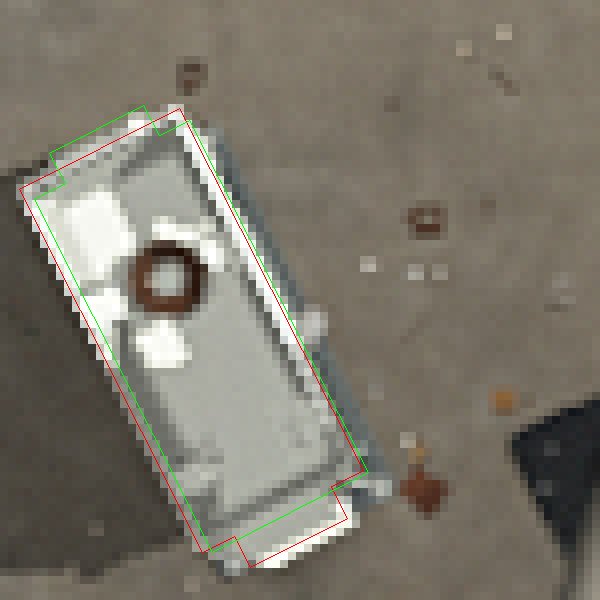

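The overlays match within about half a pixel: the spacer tab sits at (295,530), and the shaded brass tab shows at the opposite end near (100,140). Handing in.

```bash
python3 -c "
from cell import *
print(hand_in())"
```

```text
the job is handed in; nothing more can be done
None
```

The three totes are stacked on the base in the order asked (steel, brass, spacer) with tabs alternating, each set down at its expected height with its part inside; the job was handed in at about 36 s, with no verdict returned. The last check found the tin and pliers in place but did not detect the tape roll, which the arm never went near.

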